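Return tested nozzles to the tilting bin

TASK

Tip the grey bin (the one with the orange bar) right forward on its pin, pour all six orange nozzles from the white cup into it, then stand the empty cup upright on the worktop and shut the bin fully with the nozzles inside. Leave the flow meter, the bayonet cap and the two swirl plates where they are.

Things in the scene. Friction and masses are not known exactly. Their poses are not given: they have to be found in the camera images.
- bin_frame: Blue housing of the bin, fixed; place and yaw vary. Origin: on the worktop under the middle of the pivot pin. x points to its back (roughly away from the robot), y along the pin, z up. In mm: side plates at y = +-95 to +-100, x -20 to 115; flat clear-plastic roof from x = -10 to 116, top at height 200, covers the mouth of the shut bin; low back panel at x = 113.
- bin (a joint): Tilt of the grey bin about its pin, rad: 0 = shut (upright under the roof), 0.75 = tipped fully forward against its stop. Starts 0 to 0.12. Stiff hinge (0.4 N m, about 2.5 N at the bar): it stays where it is left.
- bin_hinge (a point): Middle of the pin, 35 mm above the worktop; axes turn with the bin (at tilt 0 as bin_frame); opening leans the bin's z to the housing's -x. Grey bin in these axes, mm: outer x -30 to 90, y +-80, z 12 to 150, walls 3, floor 4, mouth on top; front wall and sides 150 high up to x = 30, then the sides slope down to the 90 high back wall.
- bin_bar (a point): Middle of the orange pull bar, 110 mm long along the pin's direction, 10 mm thick, at x = -65, z = 165 mm in bin_hinge axes, on stubs at its ends (y = +-55), ahead of and above the front wall's edge. About 30 mm are free behind it at every tilt: closed fingertips can go down there and pull, or pinch it. From fully open it moves mostly upwards as it shuts: a level push alone jams, lift as well.
- bin_in (a point): Centre of the bin's inner floor (x = 30, z = 16 mm in the bin_hinge axes), axes as bin_hinge; inner space x +-57, y +-77 mm, up to z = 134 mm at the front.
- cup: White plastic cup, loose, 80 g, round and flared: outer diameter 46 mm at the foot, 68 mm at the rim, 70 mm high, wall 3 mm, floor 4 mm. Origin: centre of its underside; z up through the mouth. Starts upright on the worktop, holding the six nozzles.
- cup_rim (a point): Centre of the cup's mouth, 70 mm above its origin.
- nozzle0: Orange plastic nozzle, loose, 12 g, 16 mm diameter foot, 20 mm long with a narrower flat top (9 x 13 mm). Origin: centre of the foot's underside, z along its length. Starts in the cup.
- nozzle1: Orange plastic nozzle, loose, 12 g, 16 mm diameter foot, 20 mm long with a narrower flat top (9 x 13 mm). Origin: centre of the foot's underside, z along its length. Starts in the cup.
- nozzle2: Orange plastic nozzle, loose, 12 g, 16 mm diameter foot, 20 mm long with a narrower flat top (9 x 13 mm). Origin: centre of the foot's underside, z along its length. Starts in the cup.
- nozzle3: Orange plastic nozzle, loose, 12 g, 16 mm diameter foot, 20 mm long with a narrower flat top (9 x 13 mm). Origin: centre of the foot's underside, z along its length. Starts in the cup.
- nozzle4: Orange plastic nozzle, loose, 12 g, 16 mm diameter foot, 20 mm long with a narrower flat top (9 x 13 mm). Origin: centre of the foot's underside, z along its length. Starts in the cup.
- nozzle5: Orange plastic nozzle, loose, 12 g, 16 mm diameter foot, 20 mm long with a narrower flat top (9 x 13 mm). Origin: centre of the foot's underside, z along its length. Starts in the cup.
- flow_meter: Chrome flow meter body standing upright, 60 mm diameter, 110 mm tall, 450 g. Origin: centre of its underside. Bystander.
- bayonet_cap: Black bayonet cap with two ears (60 mm over the ears along its x, 46 mm diameter, 33 mm high). Origin: centre of its underside. Bystander.
- swirl_plate0: White nylon swirl plate, a disc of 32 mm diameter, 9 mm high with its hub, lying flat. Origin: centre of its underside. Bystander.
- swirl_plate1: The second white swirl plate, the same.
Not all that is in view belongs to the job. There is more than one size of the cup; the job needs the middle-sized.

How it is judged:
On the way, in this order (a step that is already met when the one before it is completed fails the run):
1. the bin is tipped forward (tilt over 0.6 rad) (value of joint bin above 0.6 rad), for 0.2 s.
2. the cup is tipped (over 50 degrees) over the open bin (angle between cup's own z axis and vertical above 0.87 rad and horizontal distance between cup_rim and bin_in below 0.2 m and height (world z) of cup above 0.1 m and value of joint bin above 0.4 rad).
3. all six nozzles lie in the bin (x of nozzle0 in the frame of bin_in between -0.06 and 0.062 m and y of nozzle0 in the frame of bin_in between -0.08 and 0.08 m and z of nozzle0 in the frame of bin_in between -0.003 and 0.12 m and x of nozzle1 in the frame of bin_in between -0.06 and 0.062 m and y of nozzle1 in the frame of bin_in between -0.08 and 0.08 m and z of nozzle1 in the frame of bin_in between -0.003 and 0.12 m and x of nozzle2 in the frame of bin_in between -0.06 and 0.062 m and y of nozzle2 in the frame of bin_in between -0.08 and 0.08 m and z of nozzle2 in the frame of bin_in between -0.003 and 0.12 m and x of nozzle3 in the frame of bin_in between -0.06 and 0.062 m and y of nozzle3 in the frame of bin_in between -0.08 and 0.08 m and z of nozzle3 in the frame of bin_in between -0.003 and 0.12 m and x of nozzle4 in the frame of bin_in between -0.06 and 0.062 m and y of nozzle4 in the frame of bin_in between -0.08 and 0.08 m and z of nozzle4 in the frame of bin_in between -0.003 and 0.12 m and x of nozzle5 in the frame of bin_in between -0.06 and 0.062 m and y of nozzle5 in the frame of bin_in between -0.08 and 0.08 m and z of nozzle5 in the frame of bin_in between -0.003 and 0.12 m), for 0.2 s.
At the end, for the whole second after the job is handed in: All six nozzles are inside the bin, the bin is shut (tilt under 0.06 rad, about 10 mm at the bar), and the cup stands still and upright (within 6 degrees) on the worktop (all of step 3 and value of joint bin below 0.06 rad and angle between cup's own z axis and vertical below 0.1 rad and height (world z) of cup between -0.005 and 0.008 m and linear speed of cup below 0.02 m/s); the robot touches nothing.
It fails at once if the chrome flow meter is shoved more than 20 mm or tipped over (distance of flow_meter from where it was at the start of the episode above 0.02 m or angle between flow_meter's own z axis and vertical above 0.5 rad).
It fails at once if the black bayonet cap is shoved more than 20 mm or tipped over (distance of bayonet_cap from where it was at the start of the episode above 0.02 m or angle between bayonet_cap's own z axis and vertical above 0.5 rad).
It fails at once if a swirl plate is shoved more than 20 mm or tipped over (distance of swirl_plate0 from where it was at the start of the episode above 0.02 m or angle between swirl_plate0's own z axis and vertical above 0.5 rad).
It fails at once if a swirl plate is shoved more than 20 mm or tipped over (distance of swirl_plate1 from where it was at the start of the episode above 0.02 m or angle between swirl_plate1's own z axis and vertical above 0.5 rad).
It also fails if it takes over 72 s, if anything falls off the work surface, if the arm or the gripper's body presses on something with over 40 N, if the wrist force passes 120 N, or if a joint passes its speed limit or range.

ROBOT

A 7-joint arm with a two-finger parallel gripper is mounted at the origin on the work surface. World frame = base frame: x ahead of the robot, y to its left, z up, the work surface at z = 0. Lengths are in m, angles in rad, forces in N, time in s.
With the tool pointing down it reaches from about 0.425 to 0.925 m from the base axis. Payload 6.8 kg.
Tool frame: the origin (TCP) lies at the very end of the fingers, on their centre line; the grasp point (between the pads) lies bot.tcp_to_grasp behind it (bot.tcp_to_grasp is the distance from the TCP to the grasp point, in m); z points along the fingers, y is the line along which they close (so a half turn about z gives the same grasp; the last joint's range is limited). The gripper opens to 85 mm and grips with 20 to 120 N. Pads are 22 mm wide; open, the fingers measure 114 mm over their backs; the gripper's body (76 mm by 85 mm) begins 54 mm behind the grasp point. The pads swing forward as they close: fully open they stand 13 mm farther back than shut.
Start: joints at [1.086, 0.477, 0.022, 1.555, -0.011, 1.109, -0.083], TCP at [0.248, -0.628, 0.231] pointing down, gripper open.
Joint ranges: [-2.96, 2.96], [-0.34, 2.1], [-1.41, 1.46], [0.24, 2.44], [-1.37, 4.51], [0.17, 1.92], [-2.96, 2.96]. Speed limits (rad/s): [2.39, 2.39, 3.14, 3.14, 3.14, 3.14, 3.14].

INTERFACE

Orientations are given as a unit quaternion [w, x, y, z].
In Python, from station import bot gives the robot as it stands.
- The arm moves only by the tool servo_tool, never from a script. Its argument "motion" is a list that holds one entry, the list of rows, each a list of 7 numbers: the shift along the tool's x, y, z in m, then the turn, a rotation vector about the tool's x, y, z in units of 5 degrees (1.0 is 5 degrees), then the opening, from 0 (shut) to 1 (fully open). A call has 1 to 20 rows; each row is the pose to reach, as a shift and turn from the pose commanded when the call began, along the tool's axes at that moment; what a row does not reach only later rows make up. A row lasts 1/12 s, in which the tool goes at most 41.7 mm and 7.16 degrees, less where a joint would pass 70% of its speed; a pose out of reach is approached as far as the arm can. A call with a gripper value outside its range is refused whole. The fingers move at their own pace and stop on an object; "grip_force" is the grip in N (left out, the last holds). Time passes only in rows, so rows that repeat a pose let the fingers close. It gives the time, the measured TCP pose, the force, the opening and the grip force at its end, in the units of the state.
- bot.get_obs(): the state, without advancing time (a new reading comes with each control period).
- bot.read_camera(name): name is "scene" or "top" or "wrist"; returns a dict with "img" (384x512x3 uint8, red, green, blue), "K" (3x3 intrinsics, pixels), "pose" (4x4, takes a point from camera to world coordinates). Camera axes: x right, y down, z forward; pixel columns grow to the right and rows downward; lengths in m; the calibration is good to about 2 mm. A picture is of the moment at which its call begins. There is no depth.
- bot.hand_in(): hands the job in; it is judged then, once.
The state is a dict: "t": time; "q": joint angles; "joint_vel": joint speeds; "joint_torque": joint torques, N m; "eef_pos": TCP position; "tool_rot": TCP orientation; "contact_force": force on the tool from outside, world axes, zero at the start; "torque": the same for the moment, N m; "gripper_width": opening from 0.0 (shut) to 1.0 (fully open); "grasp_force": force on a finger pad.
Only numpy, scipy, OpenCV 4.12 (cv2) and the standard library are available. Lean on these libraries where they do the work, as an engineer would, in place of code of your own. Each camera call takes 0.05 s, during which the arm holds its last target. There are 200 camera calls.

## Working session

There is one attempt and no reset: what is moved stays moved. The work goes in short steps, Python scripts to look and compute and a tool call to move; the robot and the scene stay as the last step left them, time stands still between calls to the robot, and variables do not carry over. Pictures are saved under pics/ and viewed, at most 10 in all, crops included, and the job is handed in when it is done.

Besides the shell and the picture viewer there is one more tool, called as name([rows], argument=value, ...), one row to a line, values as JSON. servo_tool: Moves the arm, as the interface text tells. Its arguments: {"type":"object","properties":{"motion":{"type":"array"},"grip_force":{"type":"number"}},"required":["motion"]}

```bash
mkdir -p pics; ls; python3 - <<'E'
from station import bot
import cv2,numpy as np,pickle
o=bot.get_obs();print(o['t'],o['eef_pos'],o['tool_rot'],bot.tcp_to_grasp,o['contact_force'])
d={}
for n in("scene","top"):
    c=bot.read_camera(n);d[n]=c
    cv2.imwrite(f"pics/{n}0.png",cv2.resize(c["img"][:,:,::-1],(800,600),interpolation=cv2.INTER_CUBIC));print(n,c["K"].round(1).tolist(),c["pose"].round(3).tolist())
pickle.dump(d,open("cams.pkl","wb"))
E
```

```text
pics
0.0 [ 0.24813109 -0.62708858  0.23031151] [-8.92907113e-04  9.82303522e-01  1.87293715e-01 -2.38880558e-04] 0.0187 [0.38305979 0.95730507 1.0862213 ]
scene [[364.8, 0.0, 256.9], [0.0, 364.8, 196.6], [0.0, 0.0, 1.0]] [[-0.399, 0.579, -0.711, 1.287], [0.917, 0.251, -0.31, 0.324], [-0.001, -0.775, -0.631, 0.805], [0.0, 0.0, 0.0, 1.0]]
top [[418.3, 0.0, 254.7], [0.0, 418.3, 193.6], [0.0, 0.0, 1.0]] [[-0.018, -0.984, 0.176, 0.37], [-1.0, 0.017, -0.006, 0.02], [0.003, -0.176, -0.984, 1.062], [0.0, 0.0, 0.0, 1.0]]
```

View pics/scene0.png

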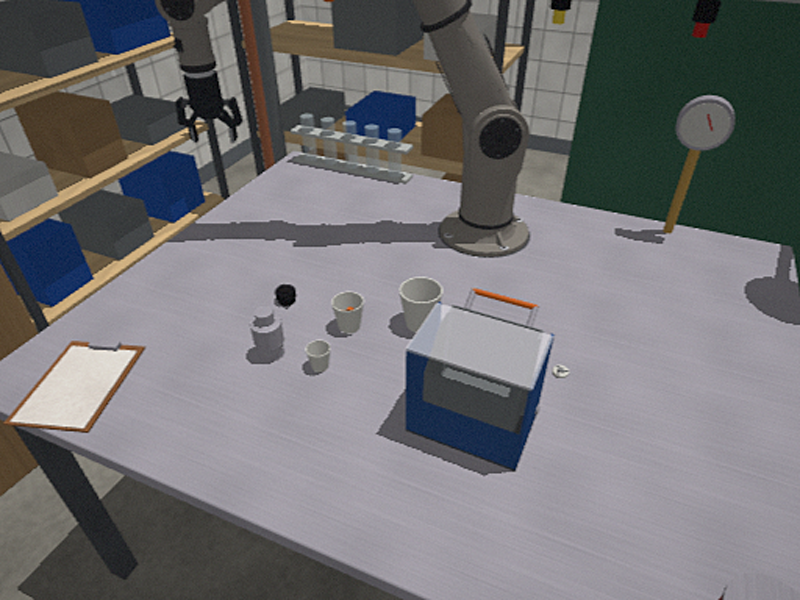

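View pics/top0.png

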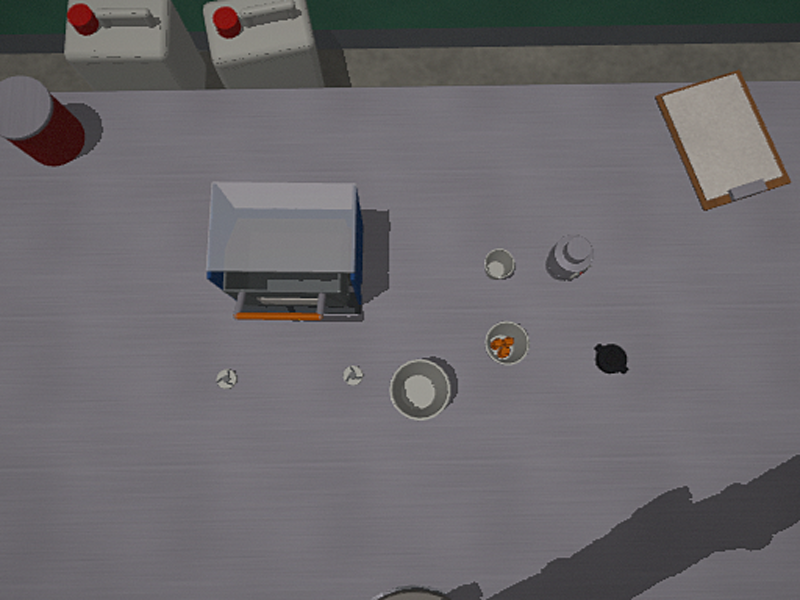

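The top view shows the bin's bar at (236–322, 317), the roof corners at about (212,183), (356,183), (355,272) and (208,272), and the middle cup with the nozzles, rim centre (507,343). The swirl plates are at (227,379) and (353,375), the big cup at (420,389), the small cup at (500,264), the flow meter at (574,256) and the cap at (611,359).

```bash
cat > h.py <<'E'
import numpy as np,pickle
def pix(cam,uv,z,scale=1.5625):
    u=(np.array(uv,float)+.5)/scale-.5
    r=np.linalg.inv(cam["K"])@[u[0],u[1],1]; r=cam["pose"][:3,:3]@r; o=cam["pose"][:3,3]
    return o+r*(z-o[2])/r[2]
def proj(cam,p,scale=1.5625):
    q=np.linalg.inv(cam["pose"])@np.append(p,1); q=cam["K"]@q[:3]; return (q[:2]/q[2]+.5)*scale-.5
E
python3 - <<'E'
from h import *
import cv2
d=pickle.load(open("cams.pkl","rb"));t=d["top"];s=d["scene"]
for n,uv,z in[("barL",(236,316.5),.2),("barR",(322,317.5),.2),("roofBL",(212,183),.2),("roofBR",(356,183),.2),("roofFR",(355,272),.2),("roofFL",(208,272),.2),("rim",(507,343),.07),("big",(420,389),.09),("small",(500,264),.045),("meter top",(578,246),.11),("cap",(611,359),.033),("sw0",(227,379),.009),("sw1",(353,375),.009)]:
    print(n,pix(t,uv,z).round(4))
print("scene")
for n,uv,z in[("barR",(474,292),.2),("barL",(537,306),.2),("roofBR",(407,351),.2),("roofBL",(532,387),.2),("roofFL",(553,333),.2),("roofFR",(440,306),.2),("rim",(348,300),.07)]:
    print(n,pix(s,uv,z).round(4))
a=cv2.resize(t["img"][100:280,120:360][:,:,::-1],(800,600),interpolation=cv2.INTER_CUBIC)
b=s["img"][160:320,190:390][:,:,::-1]
cv2.imwrite("pics/tc.png",a);cv2.imwrite("pics/sc.png",cv2.resize(b,(750,600),interpolation=cv2.INTER_CUBIC))
E
```

```text
barL [0.5087 0.2316 0.2   ]
barR [0.5054 0.1169 0.2   ]
roofBL [0.6965 0.2696 0.2   ]
roofBR [0.6931 0.0703 0.2   ]
roofFR [0.5668 0.0725 0.2   ]
roofFL [0.5703 0.2709 0.2   ]
rim [ 0.4815 -0.1509  0.07  ]
big [ 0.4133 -0.0157  0.09  ]
small [ 0.6114 -0.15    0.045 ]
meter top [ 0.6217 -0.2579  0.11  ]
cap [ 0.4574 -0.3202  0.033 ]
sw0 [0.4384 0.2902 0.009 ]
sw1 [0.4412 0.0883 0.009 ]
scene
barR [0.5172 0.125  0.2   ]
barL [0.5119 0.2343 0.2   ]
roofBR [0.7002 0.0765 0.2   ]
roofBL [0.6975 0.2703 0.2   ]
roofFL [0.5694 0.2734 0.2   ]
roofFR [0.577  0.0844 0.2   ]
rim [ 0.4819 -0.1491  0.07  ]
```

View pics/tc.png

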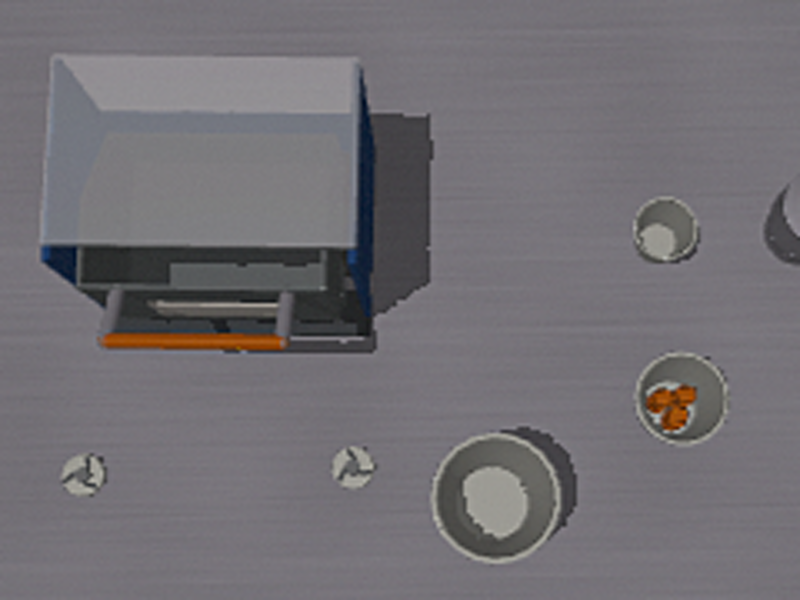

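View pics/sc.png

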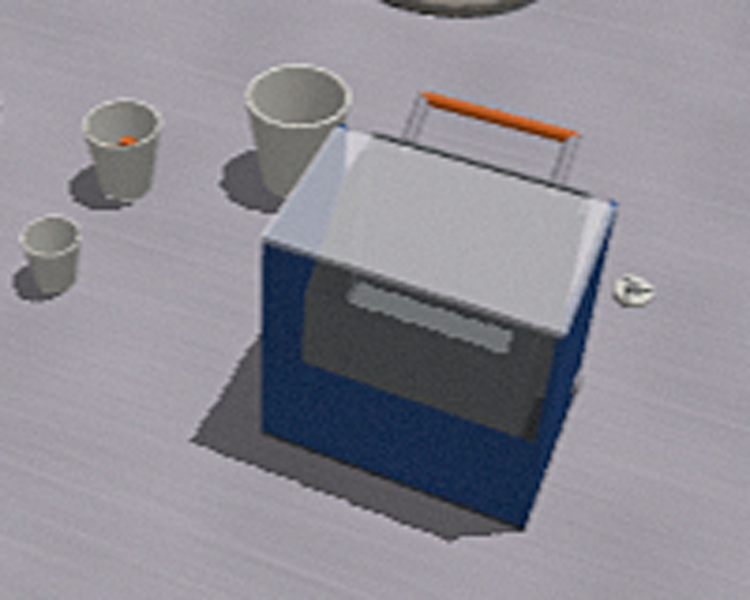

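The crops agree: the bar is at about (0.508, 0.174), the housing is nearly unrotated, and the cup rim is at (0.481, −0.150). I plan to pinch the bar from above with tool y along world x and swing it along its arc. I'll log joint and pose pairs as I go, to fit the kinematics.

```bash
cat >> h.py <<'E'
from scipy.spatial.transform import Rotation as Ro
def state(bot):
    import json
    o=bot.get_obs(); open("log.jsonl","a").write(json.dumps([np.array(o["q"]).tolist(),np.array(o["eef_pos"]).tolist(),np.array(o["tool_rot"]).tolist()])+"\n")
    w=np.array(o["tool_rot"]); return o,np.array(o["eef_pos"]),Ro.from_quat(w[[1,2,3,0]])
def frame(z,y):  # tool z dir and y hint
    z=np.array(z,float);z/=np.linalg.norm(z);x=np.cross(y,z);x/=np.linalg.norm(x);return Ro.from_matrix(np.c_[x,np.cross(z,x),z])
def move(p0,R0,p,R):
    return np.r_[R0.inv().apply(np.array(p)-p0),np.degrees((R0.inv()*R).as_rotvec())/5].round(4)
E
python3 - <<'E'
from station import bot
from h import *
o,p,R=state(bot)
print(move(p,R,[.508,.1745,.30],frame([0,0,-1],[1,-.015,0])))
E
```

```text
[ 5.36500e-01 -6.49900e-01 -6.86000e-02 -1.74000e-02 -1.00000e-02
 -1.35105e+01]
```

servo_tool([
  [[0.05,-0.06,-0.068,0,0,-1.3,0.36],[0.537,-0.65,-0.068,0,0,-13.5,0.36],[0.537,-0.65,-0.068,0,0,-13.5,0.36],[0.537,-0.65,-0.068,0,0,-13.5,0.36],[0.537,-0.65,-0.068,0,0,-13.5,0.36],[0.537,-0.65,-0.068,0,0,-13.5,0.36],[0.537,-0.65,-0.068,0,0,-13.5,0.36],[0.537,-0.65,-0.068,0,0,-13.5,0.36],[0.537,-0.65,-0.068,0,0,-13.5,0.36],[0.537,-0.65,-0.068,0,0,-13.5,0.36],[0.537,-0.65,-0.068,0,0,-13.5,0.36],[0.537,-0.65,-0.068,0,0,-13.5,0.36],[0.537,-0.65,-0.068,0,0,-13.5,0.36],[0.537,-0.65,-0.068,0,0,-13.5,0.36],[0.537,-0.65,-0.068,0,0,-13.5,0.36],[0.537,-0.65,-0.068,0,0,-13.5,0.36],[0.537,-0.65,-0.068,0,0,-13.5,0.36],[0.537,-0.65,-0.068,0,0,-13.5,0.36],[0.537,-0.65,-0.068,0,0,-13.5,0.36],[0.537,-0.65,-0.068,0,0,-13.5,0.36]],
], grip_force=25)

```text
t: 1.77
eef_pos: [0.5022, 0.156, 0.2982]
tool_rot: [0.0, 0.713, 0.701, -0.0]
contact_force: [0.9, 0.0, 0.3]
gripper_width: 0.359
grasp_force: 0.0
```

```bash
python3 - <<'E'
from station import bot
from h import *
import cv2
o,p,R=state(bot); print(o["q"],p)
for n in("wrist","top"):
    c=bot.read_camera(n);h=cv2.cvtColor(c["img"],cv2.COLOR_RGB2HSV)
    m=cv2.inRange(h,(4,150,90),(20,255,255));k,l,st,ce=cv2.connectedComponentsWithStats(m)
    i=1+np.argmax(st[1:,4]);print(n,st[i],ce[i])
    if n=="wrist": cv2.imwrite("pics/w1.png",c["img"][:,:,::-1])
    y,x=np.where(l==i);
    a=cv2.minAreaRect(np.c_[x,y].astype(np.float32));print(a)
    for z in(.19,.198,.205):print(z,pix(c,ce[i],z,1).round(4))
print(move(p,R,[.508,.1745,.30],frame([0,0,-1],[1,-.015,0])))
E
```

```text
[ 0.21399247  0.24801024 -0.74550859  1.78785251  0.18173194  1.17598928
 -0.60324108] [0.5021635  0.15598897 0.29818162]
wrist [ 258  109   12  106 1083] [263.17820868 160.26408126]
((263.2459716796875, 161.455810546875), (10.546992301940918, 105.03863525390625), 1.123302698135376)
0.19 [0.5119 0.1852 0.19  ]
0.198 [0.5116 0.1869 0.198 ]
0.205 [0.5114 0.1883 0.205 ]
top [420  61  48  73 304] [441.80921053 104.48355263]
((437.660400390625, 98.95292663574219), (81.53693389892578, 16.613149642944336), 55.905025482177734)
0.19 [ 0.7178 -0.4016  0.19  ]
0.198 [ 0.7146 -0.3977  0.198 ]
0.205 [ 0.7118 -0.3943  0.205 ]
[ 0.0186  0.0055 -0.0018 -0.0008  0.0047 -0.0182]
```

View pics/w1.png

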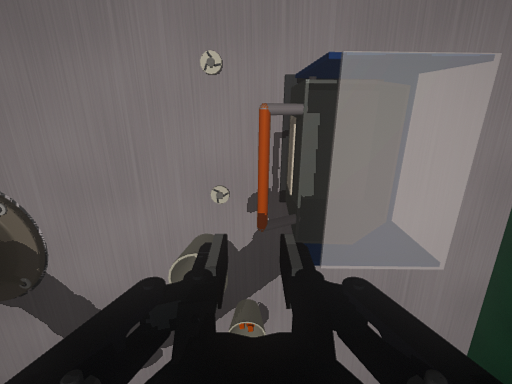

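servo_tool([
  [[0.02,0.007,0,0,0,0,0.36],[0.02,0.007,0.02,0,0,0,0.36],[0.02,0.007,0.05,0,0,0,0.36],[0.02,0.007,0.08,0,0,0,0.36],[0.02,0.007,0.1,0,0,0,0.36],[0.02,0.007,0.118,0,0,0,0.36],[0.02,0.007,0.118,0,0,0,0.36],[0.02,0.007,0.118,0,0,0,0.1],[0.02,0.007,0.118,0,0,0,0.05],[0.02,0.007,0.118,0,0,0,0.05],[0.02,0.007,0.118,0,0,0,0.05],[0.02,0.007,0.118,0,0,0,0.05],[0.02,0.007,0.118,0,0,0,0.05]],
], grip_force=25)

```text
t: 2.95
eef_pos: [0.5103, 0.1743, 0.1812]
tool_rot: [0.001, 0.713, 0.701, 0.001]
contact_force: [1.5, -0.4, 1.0]
gripper_width: 0.104
grasp_force: 24.8
```

servo_tool([
  [[0,-0.006,0.003,0,0,0,0.05],[0,-0.013,0.006,0,0,0,0.05],[0,-0.019,0.01,0,0,0,0.05],[0,-0.025,0.013,0,0,0,0.05],[0,-0.037,0.021,0,0,0,0.05],[0,-0.048,0.03,0,0,0,0.05],[0,-0.058,0.04,0,0,0,0.05],[0,-0.067,0.051,0,0,0,0.05],[0,-0.076,0.062,0,0,0,0.05],[0,-0.083,0.074,0,0,0,0.05],[0,-0.089,0.085,0,0,0,0.05],[0,-0.089,0.085,0,0,0,0.05],[0,-0.089,0.085,0,0,0,0.05],[0,-0.089,0.085,0,0,0,0.05]],
])

```text
t: 4.12
eef_pos: [0.4223, 0.1772, 0.0955]
tool_rot: [0.0, 0.713, 0.702, 0.003]
contact_force: [10.3, 4.2, -9.3]
gripper_width: 0.11
grasp_force: 25.4
```

servo_tool([
  [[0,0,0,0,0,0,0.34],[0,0,0,0,0,0,0.34],[0,0,0,0,0,0,0.34],[0,0,0,0,0,0,0.34],[0,0,-0.02,0,0,0,0.34],[0,0,-0.05,0,0,0,0.34],[0,0,-0.09,0,0,0,0.34],[0,0,-0.13,0,0,0,0.34],[0,0,-0.17,0,0,0,0.34],[0,0,-0.2,0,0,0,0.34],[0,0,-0.2,0,0,0,0.34]],
])

```text
t: 5.03
eef_pos: [0.4226, 0.1775, 0.3011]
tool_rot: [0.002, 0.713, 0.701, 0.004]
contact_force: [0.8, 0.2, -0.0]
gripper_width: 0.342
grasp_force: 0.0
```

```bash
python3 - <<'E'
from station import bot
from h import *
import cv2
o,p,R=state(bot); print(p,o["q"],o["t"],o["contact_force"])
c=bot.read_camera("top");cv2.imwrite("pics/t2.png",cv2.resize(c["img"][:,:,::-1],(800,600)))
# kinematics
from scipy.optimize import least_squares
import json
L=[json.loads(l) for l in open("log.jsonl")]
E
```

```text
[0.42261172 0.17750206 0.30110409] [ 0.23006511  0.10708648 -0.80690098  1.92388901  0.08859887  1.13578311
 -0.62645383] 5.0333 [ 0.76693316  0.18654835 -0.00199818]
```

View pics/t2.png

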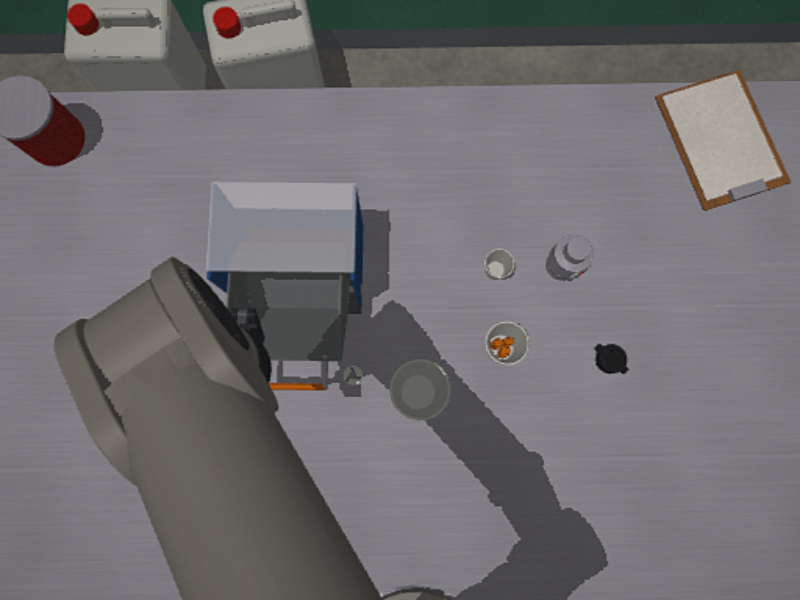

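The picture shows the bin tipped right open, with the bar at (270–325, 387), the mouth at about (230–345, 275–358), and all other objects where they were. Next I fit the arm kinematics to plan the sideways grasp and pour.

```bash
cat > kin.py <<'E'
import numpy as np,json,itertools
from scipy.spatial.transform import Rotation as Ro
from scipy.optimize import least_squares
def fk(q,P,S):
    a,b,h,l1,l2,lt,c,off,e2,e4,e6=P
    ax="zyzyzyz";an=[S[0]*q[0]+a,q[1]+e2,S[1]*q[2],q[3]+e4,S[2]*q[4],q[5]+e6,S[3]*q[6]+b]
    ds=[[0,0,h],[0,0,0],[0,0,l1],[0,0,0],[0,0,l2],[0,0,0],[0,0,lt]]
    R=Ro.identity();p=np.zeros(3)
    for A,t,d in zip(ax,an,ds):
        if A=="z":p=p+R.apply(d);R=R*Ro.from_euler("z",t)
        else:R=R*Ro.from_euler("y",t)
    return p,R
def load():
    L=[json.loads(l) for l in open("log.jsonl")]
    return [(np.array(q),np.array(p),Ro.from_quat(np.array(r)[[1,2,3,0]])) for q,p,r in L]
E
python3 - <<'E'
from kin import *
D=load();D=[D[0],D[1],D[-1]]
best=[]
for S in itertools.product([1,-1],repeat=4):
  for a0 in(0,1.57,3.14,-1.57):
    def f(v):
        P=np.r_[v,np.zeros(5)];r=[]
        for q,p,R in D:
            pp,RR=fk(q,P,S);r+=[*(pp-p),*(.3*(RR.inv()*R).as_rotvec())]
        return np.array(r)
    for b0 in(0,1.6,3.1,-1.6):
        s=least_squares(f,[a0,b0,.35,.5,.5,.25],max_nfev=60);best.append((s.cost,S,s.x))
best.sort(key=lambda t:t[0])
for b in best[:4]:print(b[0],b[1],b[2].round(4))
c,S,x=best[0]
for q,p,R in D:
    pp,RR=fk(q,np.r_[x,np.zeros(5)],S);print((pp-p).round(4),(RR.inv()*R).magnitude())
E
```

```text
4.279468400491174e-05 (-1, -1, -1, -1) [-0.0942  1.4766  0.3925  0.5883  0.4505  0.4882]
4.279468400491232e-05 (-1, -1, -1, -1) [-0.0942  1.4766  0.3925  0.5883  0.4505  0.4882]
4.27946840049135e-05 (-1, -1, -1, -1) [-0.0942  1.4766  0.3925  0.5883  0.4505  0.4882]
4.27946840049137e-05 (-1, -1, -1, -1) [-0.0942 -4.8066  0.3925  0.5883  0.4505  0.4882]
[-0.0013  0.0014 -0.005 ] 0.00015569123397314247
[ 0.0018 -0.0034  0.003 ] 3.899123860225249e-05
[-0.0013  0.0053  0.002 ] 0.0009104788969146601
```

```bash
cat >> kin.py <<'E'
S=(-1,-1,-1,-1);X=np.r_[-0.0942,1.4766,0.3925,0.5883,0.4505,0.4882,np.zeros(5)]
lo=np.array([-2.96,-.34,-1.41,.24,-1.37,.17,-2.96]);hi=np.array([2.96,2.1,1.46,2.44,4.51,1.92,2.96])
def ik(p,R,q0,w=.02):
    mid=(lo+hi)/2
    def f(q):
        pp,RR=fk(q,X,S);return np.r_[(pp-p)*10,(RR.inv()*R).as_rotvec()*3,w*(q-q0)]
    s=least_squares(f,np.clip(q0,lo+.03,hi-.03),bounds=(lo+.02,hi-.02),max_nfev=100)
    pp,RR=fk(s.x,X,S);return s.x,np.linalg.norm(pp-p),(RR.inv()*R).magnitude()
def tool(psi,pitch,roll,sgn=1):
    z=np.array([np.cos(psi)*np.cos(pitch),np.sin(psi)*np.cos(pitch),-np.sin(pitch)])
    y=sgn*np.array([-np.sin(psi),np.cos(psi),0]);x=np.cross(y,z)
    return Ro.from_matrix(np.c_[x,y,z])*Ro.from_euler("z",roll)
E
python3 - <<'E'
from kin import *
q0=load()[-1][0];rng=np.random.default_rng(0)
seeds=[q0]+[rng.uniform(lo,hi) for _ in range(8)]
d=np.radians
for psi in(90,70,50,110):
  for pit in(30,):
    for sg in(1,-1):
      R=tool(d(psi),d(pit),0,sg);g=np.array([.481,-.15,.045])+R.apply([0,0,.0187])
      c=[ik(g,R,s) for s in seeds];c=[x for x in c if x[1]<.004 and x[2]<.01]
      best=None
      for x in c:
        # follow transport + pour
        q=x[0];ok=True;e=[]
        way=[([.48,-.15,.15],30,0),([.46,-.1,.25],25,0),([.46,0,.28],20,0),([.46,.1,.28],15,0),([.47,.15,.28],15,0)]+[([.48,.165,.27],15,r) for r in(20,40,60,80,100,120,140)]
        mx=0
        for pp,pi,ro in way:
          R2=tool(d(psi),d(pi),d(ro),sg)
          qn,e1,e2=ik(np.array(pp)+R2.apply([0,0,.0187]),R2,q);mx=max(mx,e1+e2);dq=abs(qn-q).max();q=qn
        if best is None or mx<best[0]:best=(mx,x[0].round(2),q.round(2))
      print(psi,pit,sg,len(c),best)
E
```

```text
90 30 1 7 (np.float64(0.6962514762222161), array([ 0.36,  1.21,  0.69,  1.56, -0.99,  1.82, -1.64]), array([ 0.27,  1.31,  0.62,  2.42, -1.08,  1.9 , -2.94]))
90 30 -1 4 (np.float64(2.0695234376173777e-05), array([ 1.38,  1.52, -1.25,  1.56,  0.43,  1.36,  0.15]), array([ 0.97,  0.93, -0.76,  2.03, -0.66,  1.08, -1.65]))
70 30 1 6 (np.float64(0.6188381418445612), array([ 1.1 ,  1.03, -0.28,  1.83, -0.63,  1.1 , -2.1 ]), array([ 0.42,  1.45,  0.42,  2.42, -1.19,  1.9 , -2.94]))
70 30 -1 4 (np.float64(3.00628240015799e-05), array([ 1.63,  1.57, -1.31,  1.83,  0.54,  1.05, -0.1 ]), array([ 1.24,  0.96, -0.93,  2.36, -0.94,  0.69, -1.43]))
50 30 1 6 (np.float64(0.22402104394624067), array([ 1.87,  1.7 , -1.39,  2.12,  0.87,  0.79,  2.6 ]), array([ 1.41,  1.13, -1.14,  2.42, -0.95,  0.41,  1.61]))
50 30 -1 5 (np.float64(0.22380622258927863), array([ 1.01,  0.96,  0.02,  2.12, -1.12,  1.09,  1.42]), array([ 0.62,  0.71,  0.02,  2.42, -1.34,  1.33, -1.02]))
110 30 1 7 (np.float64(0.8105757586116724), array([ 0.29,  1.25,  0.65,  1.32, -0.82,  1.9 , -1.63]), array([ 0.09,  1.19,  0.83,  2.42, -0.99,  1.9 , -2.94]))
110 30 -1 3 (np.float64(1.887202138584299e-05), array([ 1.02,  1.32, -0.83,  1.32,  0.14,  1.56,  0.63]), array([ 0.51,  0.89, -0.33,  1.72, -0.67,  1.55, -1.53]))
```

```bash
python3 - <<'E'
from station import bot
from h import *
from kin import tool
d=np.radians
o,p,R=state(bot)
R1=tool(d(90),d(30),0,-1)
A=np.array([.481,-.30,.30]);g=np.array([.481,-.15,.045]);B=g-.15*R1.apply([0,0,1])
print(move(p,R,A,R1));print(move(A,R1,B,R1))
E
```

```text
[-4.7550e-01  6.7200e-02 -2.0000e-03  1.5800e-01  1.1989e+01 -1.3280e-01]
[-0.1458  0.      0.1074  0.      0.      0.    ]
```

servo_tool([
  [[-0.04,0.006,0,0,1,0,0.6],[-0.08,0.012,0,0,2,0,0.8],[-0.12,0.018,0,0,3,0,1],[-0.16,0.023,0,0,4,0,1],[-0.2,0.029,0,0.1,5,0,1],[-0.24,0.035,0,0.1,6,-0.1,1],[-0.28,0.04,0,0.1,7,-0.1,1],[-0.32,0.046,0,0.1,8,-0.1,1],[-0.36,0.052,0,0.1,9,-0.1,1],[-0.4,0.057,-0.002,0.1,10,-0.1,1],[-0.44,0.062,-0.002,0.15,11,-0.1,1],[-0.475,0.067,-0.002,0.16,12,-0.13,1],[-0.475,0.067,-0.002,0.16,12,-0.13,1],[-0.475,0.067,-0.002,0.16,12,-0.13,1],[-0.475,0.067,-0.002,0.16,12,-0.13,1],[-0.475,0.067,-0.002,0.16,12,-0.13,1],[-0.475,0.067,-0.002,0.16,12,-0.13,1],[-0.475,0.067,-0.002,0.16,12,-0.13,1]],
])

```text
t: 6.58
eef_pos: [0.48, -0.2986, 0.2983]
tool_rot: [-0.356, 0.613, 0.612, 0.351]
contact_force: [0.4, 0.1, -0.9]
gripper_width: 1.003
grasp_force: 0.0
```

```bash
python3 - <<'E'
from station import bot
from h import *
from kin import tool
import kin
d=np.radians
o,p,R=state(bot);print(p,o["q"].round(3))
R1=tool(d(90),d(30),0,-1)
g=np.array([.481,-.15,.045]);B=g-.15*R1.apply([0,0,1])
print(R.as_matrix().round(2).tolist());print(move(p,R,B,R1))
pp,RR=kin.fk(o["q"],kin.X,kin.S);print(pp-p)
E
```

```text
[ 0.47999449 -0.29859774  0.29826034] [ 1.03   0.724 -0.383  1.392 -0.528  1.771  0.732]
[[0.0, 1.0, -0.01], [0.5, 0.0, 0.87], [0.87, -0.01, -0.5]]
[-0.145   0.002   0.1054 -0.0573  0.0069 -0.0392]
[0.03074021 0.11356457 0.0779601 ]
```

servo_tool([
  [[-0.03,0.001,0.02,0,0,0,1],[-0.06,0.001,0.04,0,0,0,1],[-0.09,0.002,0.06,0,0,0,1],[-0.12,0.002,0.08,0,0,0,1],[-0.145,0.002,0.105,-0.06,0,-0.04,1],[-0.145,0.002,0.105,-0.06,0,-0.04,1],[-0.145,0.002,0.105,-0.06,0,-0.04,1]],
])

```text
t: 7.17
eef_pos: [0.4803, -0.2805, 0.1196]
tool_rot: [-0.355, 0.613, 0.611, 0.354]
contact_force: [0.3, -0.7, 0.6]
gripper_width: 0.999
grasp_force: 0.0
```

```bash
python3 - <<'E'
from station import bot
from h import *
import kin,cv2
from kin import *
o,p,R=state(bot);print(p,o["q"].round(3))
D=load()
def f(v):
    P=np.r_[v,np.zeros(5)];r=[]
    for q,p,R in D:
        pp,RR=fk(q,P,S);r+=[*(pp-p),*(.3*(RR.inv()*R).as_rotvec())]
    return np.array(r)
s=least_squares(f,[-.09,1.48,.39,.45,.45,.35]);print(s.cost,s.x.round(4));print(f(s.x).reshape(-1,6)[:,:3].round(4))
R1=tool(np.pi/2,np.radians(30),0,-1);g=np.array([.481,-.15,.045])
print(move(p,R,g+.024*R1.apply([0,0,1]),R1))
c=bot.read_camera("wrist");cv2.imwrite("pics/w2.png",c["img"][:,:,::-1])
c=bot.read_camera("scene");cv2.imwrite("pics/s2.png",cv2.resize(c["img"][100:260,120:320,::-1],(750,600)))
E
```

```text
[ 0.48030157 -0.28048474  0.11961077] [ 1.011  0.914 -0.364  1.495 -0.467  1.526  0.88 ]
0.0011760508446342559 [-0.0915  1.4946  0.2686  0.5484  0.454   0.3276]
[[-0.0054  0.0159 -0.0052]
 [-0.0051  0.0025 -0.0003]
 [-0.0046  0.0091 -0.0024]
 [-0.0046  0.0092 -0.0022]
 [ 0.0103 -0.0017  0.0029]
 [ 0.0143 -0.0063  0.0071]]
[ 1.000e-04  8.000e-04  1.743e-01 -3.800e-03 -3.210e-02 -2.860e-02]
```

View pics/w2.png

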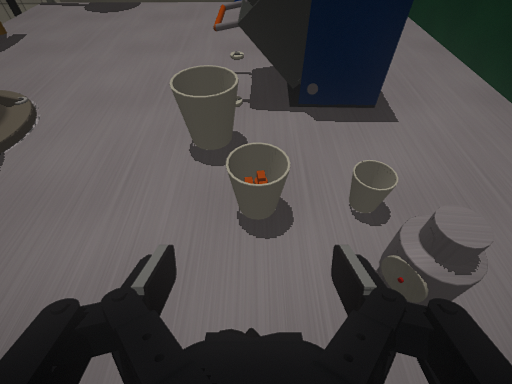

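The wrist view shows the cup rim centred at about (258,163) and its foot near (258,206), between the open fingers. The flow meter, on the right, clears the right finger.

```bash
sed -i 's/^S=(-1.*/S=(-1,-1,-1,-1);X=np.r_[-0.0915,1.4946,0.2686,0.5484,0.454,0.3276,np.zeros(5)]/' kin.py; python3 - <<'E'
from station import bot
from h import *
from kin import *
c=bot.read_camera("wrist")
print(pix(c,(258,163.5),.07,1),pix(c,(258,206),.0,1))
q0=load()[-1][0];d=np.radians
q=q0
for pp,pi,ro in [([.48,-.15,.045],30,0),([.48,-.15,.15],30,0),([.46,-.1,.25],25,0),([.46,0,.28],20,0),([.46,.1,.28],15,0),([.47,.15,.28],15,0)]+[([.48,.165,.27],15,r) for r in(30,60,90,120,150)]:
    R2=tool(np.pi/2,d(pi),d(ro),-1)
    q,e1,e2=ik(np.array(pp)+R2.apply([0,0,.02]),R2,q);print(pp,ro,q.round(2),round(e1,3),round(e2,3))
E
```

```text
[ 0.48727092 -0.15365456  0.07      ] [ 0.48836107 -0.1544224   0.        ]
[0.48, -0.15, 0.045] 0 [ 0.89  0.95 -0.38  1.77 -0.5   1.22  0.92] 0.0 0.0
[0.48, -0.15, 0.15] 0 [ 0.91  0.78 -0.42  1.78 -0.53  1.35  0.84] 0.0 0.0
[0.46, -0.1, 0.25] 0 [ 0.94  0.63 -0.48  1.85 -0.63  1.46  0.79] 0.0 0.0
[0.46, 0, 0.28] 0 [ 0.88  0.57 -0.55  1.98 -0.78  1.4   0.78] 0.0 0.0
[0.46, 0.1, 0.28] 0 [ 0.79  0.59 -0.63  2.09 -0.95  1.28  0.83] 0.0 0.0
[0.47, 0.15, 0.28] 0 [ 0.72  0.59 -0.66  2.11 -1.02  1.2   0.83] 0.0 0.0
[0.48, 0.165, 0.27] 30 [ 0.63  0.6  -0.59  2.1  -1.07  1.2   0.34] 0.0 0.0
[0.48, 0.165, 0.27] 60 [ 0.58  0.58 -0.52  2.1  -1.09  1.23 -0.16] 0.0 0.0
[0.48, 0.165, 0.27] 90 [ 0.53  0.56 -0.45  2.1  -1.11  1.27 -0.67] 0.0 0.0
[0.48, 0.165, 0.27] 120 [ 0.48  0.55 -0.39  2.1  -1.13  1.3  -1.18] 0.0 0.0
[0.48, 0.165, 0.27] 150 [ 0.44  0.54 -0.33  2.1  -1.14  1.32 -1.69] 0.0 0.0
```

servo_tool([
  [[0,0.004,0.03,0,0,0,1],[0,0.004,0.06,0,0,0,1],[0,0.004,0.09,0,0,0,1],[0,0.004,0.12,0,0,0,1],[0,0.004,0.15,0,0,0,1],[0,0.004,0.172,0,0,0,1],[0,0.004,0.172,0,0,0,1],[0,0.004,0.172,0,0,0,0.7],[0,0.004,0.172,0,0,0,0.5],[0,0.004,0.172,0,0,0,0.5],[0,0.004,0.172,0,0,0,0.5],[0,0.004,0.172,0,0,0,0.5],[0,0.004,0.172,0,0,0,0.5],[0,0.004,0.172,0,0,0,0.5]],
], grip_force=40)

```text
t: 8.48
eef_pos: [0.4862, -0.1352, 0.0349]
tool_rot: [-0.352, 0.614, 0.612, 0.355]
contact_force: [-1.9, -1.1, 5.5]
gripper_width: 0.713
grasp_force: 41.1
```

servo_tool([
  [[0.009,0,-0.005,0,0,0,0.5],[0.026,0,-0.015,0,0,0,0.5],[0.052,0,-0.03,0,0,0,0.5],[0.078,0,-0.045,0,0,0,0.5],[0.104,0,-0.06,0,0,0,0.5],[0.13,0,-0.075,0,0,0,0.5],[0.156,0,-0.09,0,0,0,0.5],[0.182,0,-0.105,0,0,0,0.5],[0.187,0,-0.108,0,0,0,0.5],[0.187,0,-0.108,0,0,0,0.5]],
])

```text
t: 9.32
eef_pos: [0.4862, -0.1343, 0.2518]
tool_rot: [-0.35, 0.614, 0.613, 0.354]
contact_force: [0.2, -0.4, -2.1]
gripper_width: 0.711
grasp_force: 43.0
```

```bash
python3 - <<'E'
from station import bot
from h import *
from kin import tool
import cv2
d=np.radians
o,p,R=state(bot);print(p,o["q"].round(2),o["gripper_width"],o["contact_force"])
c=bot.read_camera("wrist");h=cv2.cvtColor(c["img"],cv2.COLOR_RGB2HSV);m=cv2.inRange(h[140:260,200:320],(4,150,90),(20,255,255));print((m>0).sum())
cv2.imwrite("pics/w3.png",c["img"][:,:,::-1])
ct=tool(d(90),d(30),0,-1).inv().apply([0,0,1])
for pit,ro,G in[(15,0,(.49,.165,.26)),(15,60,(.50,.165,.25)),(15,100,(.50,.165,.24)),(15,145,(.50,.165,.24))]:
    R2=tool(d(90),d(pit),d(ro),-1);ax=R2.apply(ct)
    T=np.array(G)+.024*R2.apply([0,0,1])
    print(pit,ro,"tilt",np.degrees(np.arccos(ax[2])).round(),"rim",(np.array(G)+.023*ax).round(3),move(p,R,T,R2))
E
```

```text
[ 0.48621748 -0.13430232  0.25176925] [ 0.96  0.62 -0.48  1.73 -0.61  1.45  0.75] 0.7108893866318852 [ 0.19554937 -0.39346924 -2.09566264]
593
15 0 tilt 15.0 rim [0.49  0.159 0.282] [1.6430e-01 2.6000e-03 2.7750e-01 5.9200e-02 3.0557e+00 2.8300e-02]
15 60 tilt 57.0 rim [0.517 0.156 0.263] [ 0.1557  0.0125  0.2826  1.6536  2.7402 11.9543]
15 100 tilt 91.0 rim [0.52  0.153 0.24 ] [1.47000e-01 1.25000e-02 2.87600e-01 2.70920e+00 2.18530e+00 1.98961e+01]
15 145 tilt 124.0 rim [0.511 0.15  0.227] [1.47000e-01 1.25000e-02 2.87600e-01 3.88610e+00 1.14310e+00 2.88089e+01]
```

View pics/w3.png

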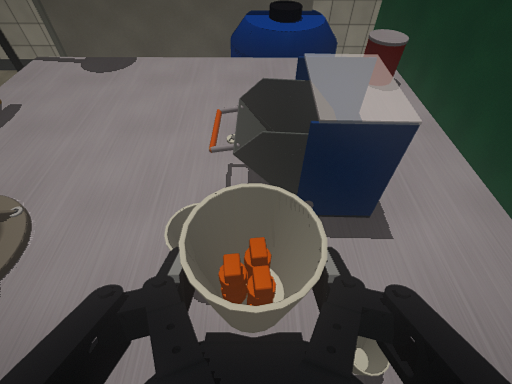

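Lifted well: the cup is upright between the fingers with the nozzles inside, around (250,275), and the bin is open ahead. Moving over the mouth.

servo_tool([
  [[0.008,0,0.013,0,0.1,0,0.5],[0.022,0,0.037,0,0.3,0,0.5],[0.038,0,0.064,0,0.6,0,0.5],[0.054,0,0.092,0,0.9,0,0.5],[0.07,0.001,0.119,0,1.2,0,0.5],[0.086,0.001,0.146,0,1.4,0,0.5],[0.102,0.001,0.173,0,1.7,0,0.5],[0.118,0.002,0.2,0.05,2,0,0.5],[0.134,0.002,0.227,0.05,2.2,0,0.5],[0.15,0.002,0.254,0.05,2.5,0,0.5],[0.166,0.003,0.281,0.05,2.8,0,0.5],[0.176,0.003,0.298,0.06,2.9,0,0.5],[0.182,0.003,0.308,0.06,3.05,0.03,0.5],[0.182,0.003,0.308,0.06,3.05,0.03,0.5],[0.182,0.003,0.308,0.06,3.05,0.03,0.5]],
])

```text
t: 10.62
eef_pos: [0.4886, 0.2244, 0.2519]
tool_rot: [-0.434, 0.561, 0.559, 0.429]
contact_force: [0.2, -0.5, -1.8]
gripper_width: 0.716
grasp_force: 43.1
```

```bash
python3 - <<'E'
from station import bot
from h import *
from kin import tool
d=np.radians
o,p,R=state(bot);print(p,o["q"].round(2),o["gripper_width"])
ct=tool(d(90),d(30),0,-1).inv().apply([0,0,1])
for pit,ro,G in[(15,45,(.495,.2,.25)),(15,60,(.5,.2,.245)),(15,80,(.505,.2,.24)),(15,100,(.505,.2,.24)),(12,120,(.505,.2,.24)),(8,145,(.505,.2,.24))]:
    R2=tool(d(90),d(pit),d(ro),-1);ax=R2.apply(ct)
    T=np.array(G)+.024*R2.apply([0,0,1])
    print(pit,ro,"tilt",np.degrees(np.arccos(ax[2])).round(),"rim",(np.array(G)+.023*ax).round(3),move(p,R,T,R2).round(3))
E
```

```text
[0.48864737 0.22442139 0.25188979] [ 0.69  0.67 -0.8   2.08 -1.12  0.99  0.88] 0.7160074852888334
15 45 tilt 44.0 rim [0.509 0.193 0.267] [-8.000e-03  6.000e-03  1.000e-03 -5.400e-02 -3.500e-02  8.928e+00]
15 60 tilt 57.0 rim [0.517 0.191 0.258] [-1.3000e-02  1.1000e-02  2.0000e-03 -5.9000e-02 -2.8000e-02  1.1928e+01]
15 80 tilt 74.0 rim [0.525 0.19  0.246] [-1.8000e-02  1.6000e-02  3.0000e-03 -6.5000e-02 -1.8000e-02  1.5928e+01]
15 100 tilt 91.0 rim [0.525 0.188 0.24 ] [-1.8000e-02  1.6000e-02  3.0000e-03 -7.1000e-02 -6.0000e-03  1.9928e+01]
12 120 tilt 109.0 rim [0.522 0.187 0.233] [-1.6000e-02  1.6000e-02  3.0000e-03  5.5400e-01  3.6700e-01  2.3922e+01]
8 145 tilt 129.0 rim [0.516 0.186 0.225] [-1.5000e-02  1.6000e-02  3.0000e-03  1.6910e+00  5.7600e-01  2.8884e+01]
```

servo_tool([
  [[-0.002,0.001,0,0,0,1.2,0.5],[-0.004,0.002,0,0,0,2.5,0.5],[-0.006,0.004,0,0,0,3.8,0.5],[-0.007,0.005,0,0,0,5.1,0.5],[-0.008,0.006,0.001,0,0,6.4,0.5],[-0.01,0.008,0.001,0,0,7.7,0.5],[-0.011,0.009,0.002,0,0,9,0.5],[-0.013,0.011,0.002,0,0,10.3,0.5],[-0.015,0.013,0.002,0,0,11.6,0.5],[-0.017,0.015,0.003,0,0,12.9,0.5],[-0.018,0.016,0.003,0,0,14,0.5],[-0.018,0.016,0.003,0,0,15,0.5],[-0.018,0.016,0.003,0,0,16,0.5],[-0.018,0.016,0.003,0,0,17,0.5],[-0.018,0.016,0.003,0,0,18,0.5],[-0.018,0.016,0.003,0,0,19,0.5],[-0.018,0.016,0.003,0,0,20,0.5],[-0.018,0.016,0.003,0,0,20.5,0.5],[-0.018,0.016,0.003,0,0,21,0.5],[-0.018,0.016,0.003,0,0,21.5,0.5]],
])

```text
t: 12.28
eef_pos: [0.506, 0.2209, 0.234]
tool_rot: [-0.602, 0.783, -0.124, -0.095]
contact_force: [0.1, -0.2, -1.6]
gripper_width: 0.709
grasp_force: 42.9
```

servo_tool([
  [[0,0,0,0,0,0.7,0.5],[0,0,0,0,0,1.4,0.5],[0,0,0,0,0,2.1,0.5],[0,0,0,0,0,2.8,0.5],[0,0,0,0,0,3.5,0.5],[0,0,0,0,0,4.2,0.5],[0,0,0,0,0,5,0.5],[0,0,0,0,0,6,0.5],[0,0,0,0,0,7,0.5],[0,0,0,0,0,8,0.5],[0,0,0,0,0,9,0.5],[0,0,0,0,0,9,0.5],[0,0,0,0,0,9,0.5],[0,0,0,0,0,9,0.5],[0,0,0,0,0,9,0.5],[0,0,0,0,0,9,0.5]],
])

```text
t: 13.62
eef_pos: [0.5052, 0.2227, 0.2345]
tool_rot: [-0.521, 0.677, -0.412, -0.318]
contact_force: [0.4, -0.2, -1.6]
gripper_width: 0.713
grasp_force: 43.0
```

```bash
python3 - <<'E'
from station import bot
from h import *
import cv2
o,p,R=state(bot);print(p,o["q"].round(2),o["gripper_width"],o["contact_force"],o["t"])
a=bot.read_camera("wrist")["img"];b=bot.read_camera("top")["img"][140:300,120:320]
b=cv2.resize(b,(480,384));im=np.hstack([cv2.resize(a,(320,240)),cv2.resize(b,(480,384))[:240]]) if 0 else np.hstack([cv2.resize(a,(400,300)),cv2.resize(b,(400,300))])
cv2.imwrite("pics/p4.png",im[:,:,::-1])
for n,i in(("w",a),):
    m=cv2.inRange(cv2.cvtColor(i,cv2.COLOR_RGB2HSV),(4,150,60),(20,255,255));k,l,st,ce=cv2.connectedComponentsWithStats(m)
    for s,c in zip(st[1:],ce[1:]):
        if s[4]>15:print(n,s,c.round())
E
```

```text
[0.50519877 0.22273    0.23450632] [ 0.39  0.62 -0.41  2.07 -1.28  1.17 -1.65] 0.7126643216895312 [ 0.39254007 -0.17553903 -1.55030814] 13.6167
w [ 441  106   71   28 1181] [479. 121.]
w [417 292  45  32 439] [442. 306.]
w [ 458  301   43   52 1028] [478. 326.]
w [ 355  336   48   48 1151] [375. 362.]
```

View pics/p4.png

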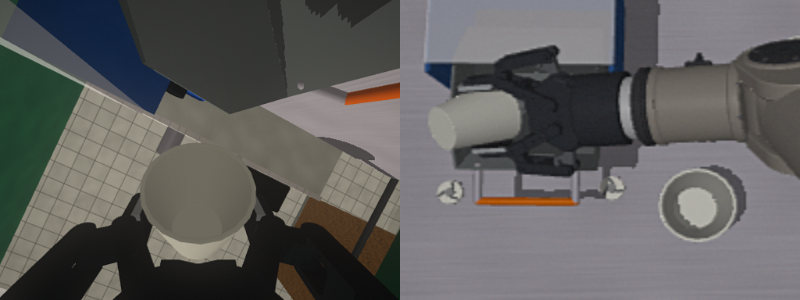

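The wrist half of the picture shows an empty cup at (195,200), and the top half shows it tipped over the bin mouth. Now I roll it back upright.

servo_tool([
  [[0,0,-0.002,0,0,-1.4,0.5],[0,0,-0.004,0,0,-2.8,0.5],[0,0,-0.006,0,0,-4.2,0.5],[0,0,-0.01,0,0,-5.6,0.5],[0,0,-0.01,0,0,-7,0.5],[0,0,-0.01,0,0,-8.4,0.5],[0,0,-0.01,0,0,-9.8,0.5],[0,0,-0.01,0,0,-11.2,0.5],[0,0,-0.01,0,0,-12.6,0.5],[0,0,-0.01,0,0,-14,0.5],[0,0,-0.01,0,0,-15.4,0.5],[0,0,-0.01,0,0,-16.8,0.5],[0,0,-0.01,0,0,-18.2,0.5],[0,0,-0.01,0,0,-19.6,0.5],[0,0,-0.01,0,0,-21,0.5],[0,0,-0.01,0,0,-22.4,0.5],[0,0,-0.01,0,0,-23.8,0.5],[0,0,-0.01,0,0,-25.2,0.5],[0,0,-0.01,0,0,-26.6,0.5],[0,0,-0.01,0,0,-28,0.5]],
])

```text
t: 15.38
eef_pos: [0.5051, 0.2133, 0.237]
tool_rot: [-0.476, 0.617, 0.497, 0.382]
contact_force: [-0.4, 0.1, -0.7]
gripper_width: 0.713
grasp_force: 43.1
```

```bash
python3 - <<'E'
from station import bot
from h import *
from kin import tool
o,p,R=state(bot);print(p,o["q"].round(2),o["t"])
R1=tool(np.pi/2,np.pi/6,0,-1)
print(move(p,R,[.4862,-.135,.252],R1),move(p,R,[.4862,.04,.262],tool(np.pi/2,np.radians(20),0,-1)))
E
```

```text
[0.50509233 0.21326823 0.23700361] [ 0.66  0.71 -0.75  2.05 -1.11  1.01  0.68] 15.3833
[-0.0767 -0.0033 -0.3406 -0.3556 -3.0346 -2.4584] [-0.0236 -0.0146 -0.1739 -0.1396 -1.0424 -2.4736]
```

servo_tool([
  [[0.002,-0.004,-0.017,0,-0.1,-0.8,0.5],[0.001,-0.007,-0.04,0,-0.2,-1.6,0.5],[-0.003,-0.01,-0.07,0,-0.4,-2.4,0.5],[-0.01,-0.012,-0.1,-0.1,-0.6,-2.4,0.5],[-0.017,-0.014,-0.135,-0.1,-0.8,-2.47,0.5],[-0.024,-0.0146,-0.174,-0.14,-1.04,-2.47,0.5],[-0.035,-0.012,-0.21,-0.2,-1.5,-2.47,0.5],[-0.046,-0.01,-0.245,-0.25,-2,-2.46,0.5],[-0.057,-0.007,-0.28,-0.3,-2.4,-2.46,0.5],[-0.067,-0.005,-0.31,-0.33,-2.7,-2.46,0.5],[-0.077,-0.0033,-0.34,-0.356,-3.03,-2.458,0.5],[-0.077,-0.0033,-0.34,-0.356,-3.03,-2.458,0.5],[-0.077,-0.0033,-0.34,-0.356,-3.03,-2.458,0.5]],
])

```text
t: 16.47
eef_pos: [0.4859, -0.1362, 0.2515]
tool_rot: [-0.354, 0.615, 0.61, 0.352]
contact_force: [0.1, 1.3, -1.4]
gripper_width: 0.715
grasp_force: 43.1
```

```bash
python3 - <<'E'
from station import bot
from h import *
from kin import tool
import cv2
o,p,R=state(bot);print(p,o["t"])
R1=tool(np.pi/2,np.pi/6,0,-1)
print(move(p,R,[.4862,-.135,.039],R1))
T=bot.read_camera("top");a=T["img"]
m=cv2.inRange(cv2.cvtColor(a,cv2.COLOR_RGB2HSV),(4,150,60),(20,255,255));k,l,st,ce=cv2.connectedComponentsWithStats(m)
for s,c in zip(st[1:],ce[1:]):
    if s[4]>5:print(s,c.round())
W=bot.read_camera("wrist")["img"]
im=np.hstack([cv2.resize(a[150:270,110:270],(533,400),interpolation=cv2.INTER_CUBIC),np.vstack([cv2.resize(W,(266,200)),np.zeros((200,266,3),np.uint8)])])
cv2.imwrite("pics/p5.png",im[:,:,::-1])
E
```

```text
[ 0.48590443 -0.13623642  0.25145107] 16.4667
[-0.1833  0.0015  0.1074  0.0112  0.0044 -0.0834]
[446  45  60  76 236] [487.  87.]
[433  56   6   2   6] [436.  56.]
[420  61  48  73 319] [442. 104.]
[187 188  28  16 262] [200. 196.]
[159 245  50   5 195] [183. 247.]
```

View pics/p5.png

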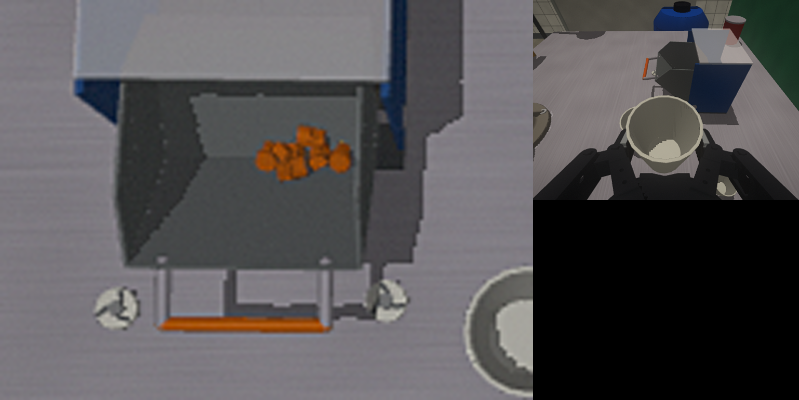

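The nozzles lie together in the bin at about (305,155), none lie elsewhere, and the cup is empty. Lowering the cup back to its own spot.

servo_tool([
  [[-0.03,0,0.018,0,0,0,0.5],[-0.06,0,0.035,0,0,0,0.5],[-0.09,0,0.053,0,0,0,0.5],[-0.12,0,0.07,0,0,0,0.5],[-0.15,0.001,0.088,0,0,-0.05,0.5],[-0.168,0.0015,0.098,0,0,-0.08,0.5],[-0.177,0.0015,0.104,0,0,-0.08,0.5],[-0.183,0.0015,0.107,0,0,-0.08,0.5],[-0.183,0.0015,0.107,0,0,-0.08,0.5],[-0.183,0.0015,0.107,0,0,-0.08,0.5]],
])

```text
t: 17.4
eef_pos: [0.4864, -0.1329, 0.0408]
tool_rot: [-0.354, 0.611, 0.613, 0.354]
contact_force: [0.8, -0.6, -0.9]
gripper_width: 0.708
grasp_force: 43.1
```

Not touching yet; ease down the last millimetres.

servo_tool([
  [[-0.001,0,0.001,0,0,0,0.5],[-0.002,0,0.001,0,0,0,0.5],[-0.003,0,0.002,0,0,0,0.5],[-0.004,0,0.003,0,0,0,0.5],[-0.004,0,0.003,0,0,0,0.5]],
])

```text
t: 17.82
eef_pos: [0.486, -0.1326, 0.035]
tool_rot: [-0.354, 0.612, 0.613, 0.353]
contact_force: [1.0, -0.4, 0.8]
gripper_width: 0.709
grasp_force: 43.0
```

servo_tool([
  [[-0.001,0,0.0005,0,0,0,0.5],[-0.0015,0,0.001,0,0,0,0.5],[-0.0015,0,0.001,0,0,0,0.5]],
])

```text
t: 18.07
eef_pos: [0.486, -0.1322, 0.0349]
tool_rot: [-0.355, 0.611, 0.613, 0.354]
contact_force: [-3.4, -2.4, 11.1]
gripper_width: 0.71
grasp_force: 42.5
```

Contact. Release, then back straight out along the tool axis.

servo_tool([
  [[0,0,0,0,0,0,0.8],[0,0,0,0,0,0,1],[0,0,0,0,0,0,1],[0,0,0,0,0,0,1],[0,0,0,0,0,0,1],[0,0,-0.01,0,0,0,1],[0,0,-0.03,0,0,0,1],[0,0,-0.06,0,0,0,1],[0,0,-0.1,0,0,0,1],[0,0,-0.14,0,0,0,1],[0,0,-0.16,0,0,0,1],[0,0,-0.16,0,0,0,1]],
])

```text
t: 19.07
eef_pos: [0.4867, -0.2778, 0.1146]
tool_rot: [-0.35, 0.615, 0.613, 0.353]
contact_force: [-0.8, -0.4, 0.2]
gripper_width: 0.999
grasp_force: 0.0
```

```bash
python3 - <<'E'
from station import bot
from h import *
from kin import tool
import cv2
o,p,R=state(bot);print(p,o["t"],o["q"].round(2))
A=np.array([.482,-.26,.30]);R1=tool(np.pi/2,np.pi/6,0,-1)
Rd=frame([0,0,-1],[1,-.015,0]);B=np.array([.4225,.177,.30])
print(move(p,R,A,R1));print(move(A,R1,B,Rd))
# upright check: cup foot/rim in wrist + scene by whiteness
W=bot.read_camera("wrist");T=bot.read_camera("top")
g=cv2.cvtColor(T["img"],cv2.COLOR_RGB2GRAY)
d=pickle.load(open("cams.pkl","rb"))["top"]
g0=cv2.cvtColor(d["img"],cv2.COLOR_RGB2GRAY)
for n,i in(("before",g0),("after",g)):
    e=cv2.HoughCircles(cv2.resize(i[195:245,300:350],(400,400),interpolation=cv2.INTER_CUBIC),cv2.HOUGH_GRADIENT,1,400,param1=80,param2=20,minRadius=85,maxRadius=130)
    print(n,None if e is None else e[0,0]/8+[300,195,0])
cv2.imwrite("pics/w6.png",W["img"][:,:,::-1])
E
```

```text
[ 0.48671081 -0.27783775  0.1146191 ] 19.0667 [ 1.02  0.92 -0.38  1.49 -0.46  1.5   0.87]
[ 0.1689 -0.0043 -0.0784  0.0618  0.0777 -0.0004]
[  0.2185  -0.0595   0.3785  -0.09   -11.9998   0.1559]
before [324.3125 219.3125  12.625 ]
after [323.6875     218.8125      13.38749981]
```

servo_tool([
  [[0.034,-0.001,-0.016,0,0,0,1],[0.068,-0.002,-0.032,0,0,0,0.8],[0.1,-0.003,-0.047,0,0,0,0.6],[0.135,-0.004,-0.063,0,0,0,0.36],[0.169,-0.004,-0.078,0.06,0.08,0,0.36],[0.169,-0.004,-0.078,0.06,0.08,0,0.36],[0.169,-0.004,-0.078,0.06,0.08,0,0.36]],
])

```text
t: 19.75
eef_pos: [0.4826, -0.2527, 0.2997]
tool_rot: [-0.357, 0.609, 0.614, 0.354]
contact_force: [-0.3, 0.8, -1.1]
gripper_width: 0.361
grasp_force: 0.0
```

servo_tool([
  [[0.018,-0.005,0.032,0,-1,0,0.36],[0.036,-0.01,0.063,0,-2,0,0.36],[0.054,-0.015,0.094,0,-3,0,0.36],[0.072,-0.02,0.126,0,-4,0,0.36],[0.09,-0.025,0.158,0,-5,0,0.36],[0.109,-0.03,0.189,0,-6,0.1,0.36],[0.127,-0.035,0.22,0,-7,0.1,0.36],[0.145,-0.04,0.252,0,-8,0.1,0.36],[0.164,-0.045,0.284,0,-9,0.1,0.36],[0.182,-0.05,0.315,0,-10,0.1,0.36],[0.2,-0.055,0.347,-0.09,-11,0.15,0.36],[0.2185,-0.0595,0.3785,-0.09,-12,0.156,0.36],[0.2185,-0.0595,0.3785,-0.09,-12,0.156,0.36],[0.2185,-0.0595,0.3785,-0.09,-12,0.156,0.36],[0.2185,-0.0595,0.3785,-0.09,-12,0.156,0.36],[0.2185,-0.0595,0.3785,-0.09,-12,0.156,0.36]],
])

```text
t: 21.08
eef_pos: [0.4193, 0.1809, 0.3001]
tool_rot: [-0.004, 0.71, 0.704, 0.0]
contact_force: [-0.9, -0.2, 0.2]
gripper_width: 0.362
grasp_force: 0.0
```

```bash
python3 - <<'E'
from station import bot
from h import *
o,p,R=state(bot);print(p,o["t"],o["gripper_width"])
Rd=frame([0,0,-1],[1,-.015,0])
print(move(p,R,[.422,.177,.095],Rd))
E
```

```text
[0.41928244 0.18093214 0.30011158] 21.0833 0.3619458819677647
[-0.0052  0.004   0.2051 -0.0687 -0.0745  0.0645]
```

servo_tool([
  [[-0.004,0.003,0.02,-0.07,-0.07,0.06,0.36],[-0.004,0.003,0.05,-0.07,-0.07,0.06,0.36],[-0.004,0.003,0.09,-0.07,-0.07,0.06,0.36],[-0.004,0.003,0.13,-0.07,-0.07,0.06,0.36],[-0.004,0.003,0.16,-0.07,-0.07,0.06,0.36],[-0.004,0.003,0.185,-0.07,-0.07,0.06,0.36],[-0.004,0.003,0.205,-0.07,-0.07,0.06,0.36],[-0.004,0.003,0.205,-0.07,-0.07,0.06,0.36],[-0.004,0.003,0.205,-0.07,-0.07,0.06,0.1],[-0.004,0.003,0.205,-0.07,-0.07,0.06,0.05],[-0.004,0.003,0.205,-0.07,-0.07,0.06,0.05],[-0.004,0.003,0.205,-0.07,-0.07,0.06,0.05],[-0.004,0.003,0.205,-0.07,-0.07,0.06,0.05]],
], grip_force=40)

```text
t: 22.17
eef_pos: [0.4226, 0.179, 0.0974]
tool_rot: [0.001, 0.712, 0.702, 0.001]
contact_force: [-1.7, -3.5, 2.5]
gripper_width: 0.096
grasp_force: 39.4
```

servo_tool([
  [[0,0.003,-0.005,0,0,0,0.05],[0,0.006,-0.0105,0,0,0,0.05],[0,0.01,-0.0165,0,0,0,0.05],[0,0.0133,-0.0225,0,0,0,0.05],[0,0.0218,-0.0338,0,0,0,0.05],[0,0.0312,-0.0444,0,0,0,0.05],[0,0.0414,-0.0542,0,0,0,0.05],[0,0.0523,-0.0632,0,0,0,0.05],[0,0.0639,-0.0713,0,0,0,0.05],[0,0.0762,-0.0784,0,0,0,0.05],[0,0.083,-0.082,0,0,0,0.05],[0,0.089,-0.0846,0,0,0,0.05],[0,0.092,-0.086,0,0,0,0.05],[0,0.094,-0.087,0,0,0,0.05],[0,0.095,-0.087,0,0,0,0.05],[0,0.095,-0.087,0,0,0,0.05]],
])

```text
t: 23.5
eef_pos: [0.5171, 0.1765, 0.1857]
tool_rot: [0.002, 0.713, 0.702, 0.0]
contact_force: [-6.3, -9.7, 12.6]
gripper_width: 0.099
grasp_force: 41.6
```

servo_tool([
  [[0,0.002,0,0,0,0,0.05],[0,0.004,0,0,0,0,0.05],[0,0.004,0,0,0,0,0.05]],
])

```text
t: 23.75
eef_pos: [0.5175, 0.1765, 0.1858]
tool_rot: [0.0, 0.712, 0.702, -0.003]
contact_force: [-21.1, -11.5, 23.8]
gripper_width: 0.101
grasp_force: 42.9
```

servo_tool([
  [[0,0.002,-0.001,0,0,0,0.2],[0,0,-0.001,0,0,0,0.36],[0,0,-0.001,0,0,0,0.36],[0,0,-0.001,0,0,0,0.36],[0,0,-0.02,0,0,0,0.36],[0,0,-0.05,0,0,0,0.36],[0,0,-0.09,0,0,0,0.36],[0,0,-0.13,0,0,0,0.36],[0,-0.08,-0.15,0,0,0,0.36],[0,-0.08,-0.15,0,0,0,0.36],[0,-0.08,-0.15,0,0,0,0.36],[0,-0.08,-0.15,0,0,0,0.36]],
])

```text
t: 24.75
eef_pos: [0.4397, 0.1804, 0.3355]
tool_rot: [0.003, 0.711, 0.703, 0.003]
contact_force: [0.4, -0.3, 0.3]
gripper_width: 0.361
grasp_force: 0.0
```

```bash
python3 - <<'E'
from station import bot
from h import *
import cv2
o,p,R=state(bot);print(p,o["t"],o["contact_force"])
d=pickle.load(open("cams.pkl","rb"))
for n in("scene","wrist"):
    c=bot.read_camera(n)
    for lab,im in(("now",c["img"]),("start",d[n]["img"] if n in d else None)):
        if im is None: continue
        m=cv2.inRange(cv2.cvtColor(im,cv2.COLOR_RGB2HSV),(4,150,60),(20,255,255));k,l,st,ce=cv2.connectedComponentsWithStats(m)
        for s,e in zip(st[1:],ce[1:]):
            if s[4]>20:print(n,lab,s,e.round(1),pix(c,e,.2,1).round(4))
    if n=="scene":
        df=cv2.absdiff(c["img"],d[n]["img"]).max(2)
        k,l,st,ce=cv2.connectedComponentsWithStats((df>50).astype(np.uint8))
        for s in st[1:]:
            if s[4]>15:print("diff",s)
E
```

```text
[0.43974504 0.18042634 0.33545306] 24.75 [ 0.43667556 -0.33269698  0.27014377]
scene now [435  97  12  23  80] [440.9 106.7] [-0.16    0.4477  0.2   ]
scene now [425 118  14  31 102] [431.4 134.2] [0.0746 0.4272 0.2   ]
scene now [303 186  39  12 129] [322.7 191.7] [0.5172 0.1795 0.2   ]
scene now [  2 219  90  58 318] [ 53.7 250.1] [ 0.9594 -0.3129  0.2   ]
scene now [291 235  17   9  54] [298.6 239.1] [0.71   0.1765 0.2   ]
scene start [425  96  21  53 193] [435.1 122.9] [-0.0148  0.4345  0.2   ]
scene start [303 185  41  13 134] [322.5 190.9] [0.514  0.1782 0.2   ]
scene start [ 33 219  23  16  35] [ 44.9 223.4] [ 0.9035 -0.4011  0.2   ]
scene start [  4 221  88  56 281] [ 55.2 253.1] [ 0.9648 -0.3025  0.2   ]
diff [102   0  17  22 212]
diff [ 113    0   42   91 1301]
diff [271   0  26  21 312]
diff [300   0  19  10 160]
diff [324   0  13  16  98]
diff [ 331    0   52   96 2613]
diff [324  18   4  10  32]
diff [111  23  13  24 167]
diff [319  26  11  17  83]
diff [327  42   3  13  25]
diff [322  44   4  10  26]
diff [285  47  14  14 143]
diff [326  56   3   7  16]
diff [313  68  16   6  34]
diff [309  75  21  21 174]
diff [330  94  22  44 582]
diff [ 107  141  171  104 3045]
diff [292 156  14   3  28]
diff [300 184  45  15 108]
diff [298 198  48  14  57]
diff [290 236  23   9  76]
wrist now [316 128  19 106 987] [325.  180.7] [0.5176 0.1808 0.2   ]
```

```bash
python3 -c "
from station import bot
print(bot.hand_in())"
```

```text
the job is handed in; nothing more can be done
None
```

I handed the job in at about 25 s: the nozzles are in the bin, it is shut against its stop, and the empty cup is back on its spot; no judge's verdict came back, and I did not recheck the bystanders' positions at the end.

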